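Dial open the key safe on the craft bench

TASK

Open the key safe on the craft bench to get at the key. Crank its dial clockwise at least two full turns and stop at 8 o'clock; then anticlockwise, going past 8 o'clock once, and stop at 5 o'clock; then clockwise again to 10 o'clock and slowly on towards 11, for the worn lock catches somewhere between the two: stop as soon as the hatch springs ajar and the dial catches, and do not force the dial. Then slide the hatch fully open, let go, and leave the things lying around where they are.

Things in the scene. Friction and masses are not known exactly. Their poses are not given: they have to be found in the camera images.
- safe: grey steel key safe, 130 (x) x 240 (y) x 60 mm tall, fixed to the bench, any yaw. Origin: centre of its underside; z up. Dial on its top at local y = -54 mm, sliding hatch at its +y end. Twelve black clock marks round the dial: 12 o'clock is the double mark, towards the hatch (local +y); 3 o'clock is local +x, 6 local -y, 9 local -x
- dial_centre (a point): on the dial's axis, on the top of the steel dial (86 mm across, 70 mm above the bench). Three-wheel lock: the first two numbers must be met to 0.13 rad; passing a number and coming back spoils it. The third catches anywhere from 10 to 11 o'clock, with 0.05 rad play: a latch drops in and stops the dial hard; over 8 N on the latch (some 12 N on the crank beyond its drag) breaks it
- crank (a point): middle of the black upright crank knob on the dial, 14 mm thick, 34 mm tall (72 to 106 mm above the bench), 32 mm from the dial's axis. It spins freely about its own upright axis, so the hand need not turn with the dial. The clock position of this knob is what the dial reads
- dial (a joint): angle of the dial, rad, growing clockwise seen from above: 0 with the crank knob at 12 o'clock, 0.5236 per hour (8 o'clock 4.189, 5 o'clock 2.618, 10 o'clock 5.236, 11 o'clock 5.760). Whole turns add up (no wrapping), no end stops; it starts within 2.5 rad of 12 o'clock. Turning takes about 3 to 7 N on the crank
- hatch (a joint): how far the aluminium hatch (100 x 72 x 5 mm plate) has slid from shut towards the dial (local -y), m: 0 shut, 0.034 fully open at its stop. Locked it stays near 0.001, or 0.003 to 0.005 once the first two numbers are set; when the third catches, a spring moves it to 0.011 or a little more; from there it slides with 1 N and stays where left
- hatch_tab (a point): middle of the black upright tab on the hatch, 34 (local x) x 12 (local y) x 30 mm tall (65.5 to 95.5 mm above the bench), by which it is pushed or pulled
- bead_box: loose teal open box of beads, 75 x 60 x 45 mm; origin under its centre. Leave alone
- pot: loose white pot, 60 mm across, 34 mm tall; origin under its centre. Leave alone
- marker: loose black marker pen, 115 mm long along its x, 14 mm thick; origin under its centre. Leave alone

How it is judged:
On the way:
1. the combination is dialled: the latch has dropped and the hatch stands ajar (value of joint hatch above 0.007 m), for 0.1 s.
At the end, for the whole second after the job is handed in: the hatch has slid at least 30 of its 34 mm open and rests there (value of joint hatch above 0.03 m and velocity of joint hatch between -0.01 and 0.01 m/s); the robot touches nothing.
It fails at once if the dial is forced: more than 8 N between the dropped latch and the dial (contact force between hatch and dial above 8 N and value of joint hatch above 0.007 m).
It fails at once if a bystander is moved by more than 20 mm (distance of any of bead_box, pot, marker from where it was at the start of the episode above 0.02 m).
It also fails if it takes over 72 s, if anything falls off the work surface, if the arm or the gripper's body presses on something with over 40 N, if the wrist force passes 120 N, or if a joint passes its speed limit or range.

ROBOT

A 6-joint arm with a two-finger parallel gripper is mounted at the origin on the work surface. World frame = base frame: x ahead of the robot, y to its left, z up, the work surface at z = 0. Lengths are in m, angles in rad, forces in N, time in s.
With the tool pointing down it reaches from about 0.275 to 0.725 m from the base axis. Payload 5.6 kg.
Tool frame: the origin (TCP) lies on the centre line of the jaws, within the pads' length; the fingertips stand 8 mm ahead of it and the grasp point (between the pads) lies 11 mm behind it; z points along the fingers, y is the direction in which the jaws open and shut (so a half turn about z gives the same grasp; the last joint's range is limited). The gripper opens to 85 mm and grips with 20 to 120 N. Pads are 22 mm wide; open, the fingers measure 114 mm over their backs; the gripper's body (76 mm by 85 mm) begins 54 mm behind the grasp point. The pads swing forward as they close: fully open they stand 13 mm farther back than shut.
Start: joints at [-0.832, 0.255, 0.108, 0, -1.424, -0.285], TCP at [0.241, -0.494, 0.207] pointing down, gripper open.
Joint ranges: [-2.95, 2.95], [-1.21, 1.97], [-1.09, 1.5], [-2.87, 1.71], [-2.94, -0.07], [-3.05, 3.05]. Speed limits (rad/s): [2.57, 2.57, 3.14, 3.14, 3.14, 3.14].

INTERFACE

Orientations are given as a 3x3 rotation matrix whose columns are the frame's x, y, z axes.
In Python, from station import manip, solver, optics, order gives the robot as it stands. The module is installed in compiled form; this text tells all that it offers. Calls block until the motion is done:
- manip.move_to(position, orientation): joint-space move of the TCP to a pose.
- manip.line_to(position, orientation=None, velocity=0.15, guard=None): straight line of the TCP; orientation=None keeps the orientation; velocity is the mean speed in m/s. With guard (N) it stops when the force on the tool has changed by that much, and returns True; else False.
- manip.move_joints(angles): joint-space move.
- manip.grip(opening, f_grip=None): finger opening in m; f_grip is the grip in N (None keeps the last); returns when the fingers have stopped.
- manip.hold(seconds).
- solver.solve_ik(position, orientation): joint angles nearest the present ones, or None.
- manip.observe(): the state.
- optics.get_image(name): name is "side" or "top" or "wrist"; returns a dict with "pixels" (400x640x3 uint8, red, green, blue), "mtx" (3x3 intrinsics, pixels), "rvec" (rotation vector, rad) and "tvec" (3), from world to camera coordinates, as OpenCV has them. Camera axes: x right, y down, z forward; pixel columns grow to the right and rows downward; lengths in m; the calibration is good to about 2 mm. A picture is of the moment at which its call begins. There is no depth.
A pose or a line that the arm cannot do raises manip.Unreachable and nothing moves.
- order.sign_off(): hands the job in, once; it reports no verdict.
Trained networks look in a picture, given as the dict that the camera call returned (one of the last four; its "shot" number tells which), for a name from the list of things; names that differ only in an ending like _2 or _b are one class to them, and where a whole thing is asked for, a point or a joint stands for the part that bears it (a point fixed in the world has none). Each returns a list of dicts, best first, with "conf" (0 to 1); they miss things now and then, are a little off and sometimes report something else, mostly with a low value. They report only what shows in the picture. A call takes as long as a camera call.
- optics.recognise(picture, name): "at" ([row, column] in pixels, amid what is visible of it).
The state is a dict: "time": time; "qpos": joint angles; "dq": joint speeds; "effort": joint torques, N m; "tcp_pos": TCP position; "eef_rot": TCP orientation; "contact_force": force on the tool from outside, world axes, zero at the start; "ft_torque": the same for the moment, N m; "opening": finger opening in m.
Only numpy, scipy, OpenCV 4.12 (cv2) and the standard library are available. Lean on these libraries where they do the work, as an engineer would, in place of code of your own. Each camera call takes 0.05 s, during which the arm holds its last target. There are 200 camera calls.

## Working session

There is one attempt and no reset: what is moved stays moved. The work goes in short steps, each a Python script; the robot and the scene stay as the last script left them, time stands still between calls to the robot, and variables do not carry over. Pictures are saved under pics/ and viewed, about 8 in all and at most 12, crops included, and the job is handed in when it is done.

```bash
mkdir -p pics
cat > h.py <<'E'
import numpy as np, cv2
from station import manip, solver, optics, order
def shoot(cam,fn=None):
    p=optics.get_image(cam)
    if fn: cv2.imwrite('pics/'+fn,cv2.cvtColor(p['pixels'],cv2.COLOR_RGB2BGR))
    return p
def ray(p,at,z):
    """world point at height z seen at [row,col]"""
    R=cv2.Rodrigues(np.array(p['rvec'],float))[0]; t=np.array(p['tvec'],float).ravel()
    d=R.T@np.linalg.solve(np.array(p['mtx']),[at[1],at[0],1.]); c=-R.T@t
    return c+d*(z-c[2])/d[2]
def proj(p,X):
    return cv2.projectPoints(np.array(X,float).reshape(-1,3),np.array(p['rvec'],float),np.array(p['tvec'],float),np.array(p['mtx'],float),None)[0].reshape(-1,2)
E
python3 - <<'E'
from h import *
for c in ('top','side'):
    p=shoot(c,c+'0.png')
    for n,z in (('safe',.06),('dial_centre',.07),('crank',.089),('hatch_tab',.08),('bead_box',.022),('pot',.017),('marker',.007)):
        for r in optics.recognise(p,n)[:2]: print(c,n,np.round(r['at'],1),round(r['conf'],2),ray(p,r['at'],z).round(4))
print(manip.observe())
E
```

```text
top safe [185. 341.] 0.72 [ 0.5731 -0.0538  0.06  ]
top dial_centre [188.6 344.2] 0.6 [ 0.5625 -0.0586  0.07  ]
top crank [200.4 377.1] 0.42 [ 0.5264 -0.1195  0.089 ]
top hatch_tab [176.7 304.3] 0.63 [0.5945 0.0203 0.08  ]
top hatch_tab [247.4 448.4] 0.24 [ 0.4172 -0.248   0.08  ]
top bead_box [172.8 243.6] 0.8 [0.6337 0.1503 0.022 ]
top pot [248.1 448.5] 0.64 [ 0.4206 -0.2655  0.017 ]
top marker [202.2 449.8] 0.54 [ 0.5197 -0.2883  0.007 ]
side safe [203.9 312.6] 0.94 [ 0.5654 -0.0106  0.06  ]
side dial_centre [201.2 313.2] 0.62 [ 0.5638 -0.0107  0.07  ]
side crank [175.4 342.4] 0.56 [ 0.5232 -0.1099  0.089 ]
side hatch_tab [206.3 295.9] 0.76 [0.5918 0.0312 0.08  ]
side bead_box [251.3 260.1] 0.91 [0.6333 0.148  0.022 ]
side pot [167.9 391.5] 0.73 [ 0.4268 -0.2769  0.017 ]
{'time': 0.8, 'qpos': array([-8.32420984e-01,  2.55072307e-01,  1.08237346e-01,  2.01736916e-05,
       -1.42388878e+00, -2.84606977e-01]), 'dq': array([ 5.96317630e-04,  5.71694963e-04, -2.19499162e-03,  6.54146436e-04,
       -5.07594727e-05,  1.04625007e-03]), 'effort': array([-1.07450487e-03, -3.86355364e+01,  2.38053256e+01,  5.36755174e+00,
       -4.29459769e-04, -2.75617737e-05]), 'tcp_pos': array([ 0.24112594, -0.49434236,  0.20701566]), 'eef_rot': array([[-8.98800309e-01, -4.38358304e-01,  3.41001252e-05],
       [-4.38358305e-01,  8.98800307e-01, -6.71169787e-05],
       [-1.22791809e-06, -7.52728343e-05, -9.99999997e-01]]), 'contact_force': array([-0.08276975, -0.08145004,  0.30883951]), 'ft_torque': array([ 0.01207039, -0.01268933,  0.01175915]), 'opening': 0.085748174695354}
```

View pics/top0.png

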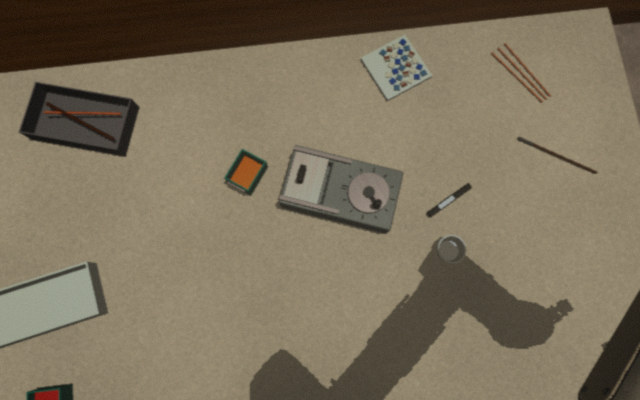

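View pics/side0.png

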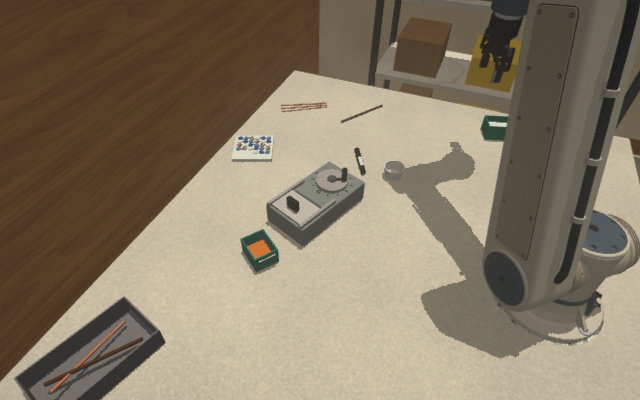

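The top view shows the dial at about (col 369, row 193), the knob at (376, 204), the tab at (301, 173), and the pot and marker to the right of the safe. Next I'll look from close above.

Run:
```python
from h import *
p=optics.get_image('top')
D=ray(p,(193,369),.07);T=ray(p,(173,301),.085);K=ray(p,(204,376),.1)
print(D,T,K)
u=(T-D)[:2];u/=np.linalg.norm(u);print('yaw',np.arctan2(-u[0],u[1]))
# tool y along local x of safe, z down
lx=np.array([u[1],-u[0],0]);z=np.array([0,0,-1.])
best=None
for s in (1,-1):
    y=s*lx;R=np.c_[np.cross(y,z),y,z]
    q=solver.solve_ik([D[0],D[1],.27],R);print(s,q)
    if q is not None and (best is None or abs(q[5])<abs(best[1][5])): best=(R,q)
manip.move_to([D[0],D[1],.27],best[0])
w=shoot('wrist','w1.png')
for n,z in (('safe',.06),('dial_centre',.07),('crank',.1),('hatch_tab',.0955)):
    for r in optics.recognise(w,n)[:2]: print(n,np.round(r['at'],1),round(r['conf'],2),ray(w,r['at'],z).round(4))
print(manip.observe()['time'])
```

```text
[ 0.54732438 -0.10802188  0.07      ] [0.60177438 0.02610292 0.085     ] [ 0.51729369 -0.11470866  0.1       ]
yaw -0.38563820679731264
1 [ 0.08556245  0.26291297  0.27636849  0.         -1.58425184  2.670392  ]
-1 [ 0.08556245  0.26291297  0.27636849  0.         -1.58425184 -0.47120065]
safe [198.5 308.5] 0.82 [ 0.571  -0.0735  0.06  ]
dial_centre [198.3 311.2] 0.91 [ 0.566  -0.0753  0.07  ]
crank [161.6 328.6] 0.48 [ 0.5243 -0.1198  0.1   ]
hatch_tab [258.4 315.3] 0.9 [0.5907 0.0007 0.0955]
2.9083
```

View pics/w1.png

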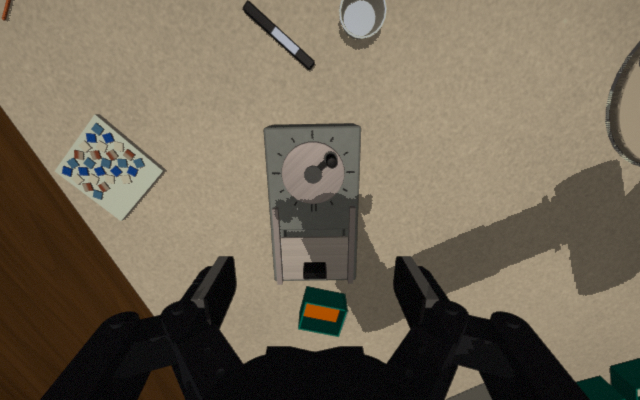

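The wrist view shows the dial at (313, 173), with the double 12 mark at (314, 207) towards the hatch. The knob is at about (331, 159), which is between 7 and 8 o'clock, so the dial reads about -2.2 rad. A crop should give an accurate fit.

Run:
```python
import cv2
i=cv2.imread('pics/w1.png')[118:218,258:372]
cv2.imwrite('pics/w1c.png',cv2.resize(i,None,fx=6,fy=6,interpolation=cv2.INTER_CUBIC)[:600])
```

```text
(no output)
```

View pics/w1c.png

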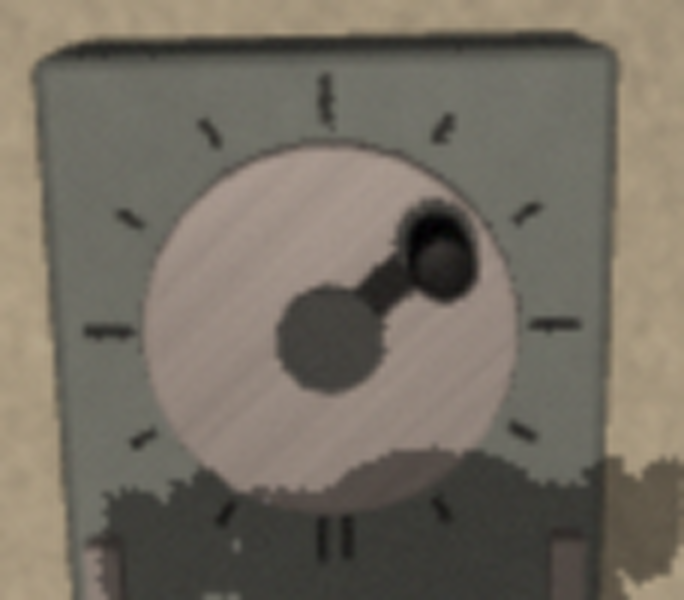

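The crop shows the disc centred at about (330, 328) in crop pixels. The marks are 12 at (336, 540), 6 at (326, 100), 9 at (555, 324) and 3 at (108, 331).

```bash
cat >> h.py <<'E'
def frame(c,yaw):
    """world dir for clock angle th, around c"""
    def P(th,r,z):
        a=yaw+np.pi/2-th
        return np.array([c[0]+r*np.cos(a),c[1]+r*np.sin(a),z])
    return P
E
python3 - <<'E'
from h import *
w=optics.get_image('wrist')
px=lambda x,y:((y/6+118-.4),(x/6+258-.4))
Y=lambda v:np.arctan2(-v[0],v[1])
m={k:ray(w,px(*v),.06) for k,v in {12:(336,540),6:(326,100),9:(555,324),3:(108,331)}.items()}
d=[ray(w,px(*v),.07) for v in ((142,328),(518,328),(330,141),(330,515))]
c=np.mean(d,0);print('disc c',c,'diam',np.linalg.norm(d[0]-d[1]),np.linalg.norm(d[2]-d[3]))
print('mark mids',(m[12]+m[6])/2,(m[9]+m[3])/2)
y1=Y(m[12]-m[6]);e=m[3]-m[9];y2=np.arctan2(e[1],e[0]);print('yaw',y1,y2)
for k in m: print(k,np.linalg.norm((m[k]-c)[:2]))
yaw=(y1+y2)/2;P=frame(c,yaw)
for th in (3.9,4.0,4.1,4.2):
    print(th,((proj(w,[P(th,.032,.072),P(th,.032,.106)])-[258-.4,118-.4])*6).round(0).tolist())
R=cv2.Rodrigues(w['rvec'])[0];print('cam',-R.T@np.ravel(w['tvec']))
E
```

```text
disc c [ 0.55063408 -0.10767698  0.07      ] diam 0.08427968518520723 0.08562017401228882
mark mids [ 0.55113801 -0.10588941  0.06      ] [ 0.55093705 -0.10632251  0.06      ]
yaw -0.3660534985307537 -0.37026402677982806
12 0.05346351316322343
6 0.04976449953247847
9 0.05169362269677055
3 0.05127838683763128
3.9 [[428.0, 228.0], [437.0, 256.0]]
4.0 [[439.0, 238.0], [448.0, 267.0]]
4.1 [[447.0, 249.0], [458.0, 280.0]]
4.2 [[455.0, 261.0], [466.0, 293.0]]
cam [ 0.51631006 -0.18455067  0.43633592]
```

```bash
cat >> h.py <<'E'
C=np.array([.5509,-.1070]);YAW=-.368;RK=.032;Z=.087
P=frame(C,YAW)
_y=-np.array([np.cos(YAW),np.sin(YAW),0]);_z=np.array([0,0,-1.])
ROT=np.c_[np.cross(_y,_z),_y,_z]
def polar(f,th):
    """radial, clockwise-tangential parts of a world force at clock angle th"""
    r=P(th,1,0)-P(th,0,0); t=P(th+np.pi/2,1,0)-P(th,0,0)
    return f@r,f@t
def reading(p):
    """clock angle (mod 2pi) and radius of the tcp about the axis"""
    d=np.asarray(p)[:2]-C; return (YAW+np.pi/2-np.arctan2(d[1],d[0]))%(2*np.pi),np.hypot(*d)
def turn(a,b,v=.08,step=np.pi/12,limit=25):
    n=max(1,int(np.ceil(abs(b-a)/step)));F=[]
    for th in np.linspace(a,b,n+1)[1:]:
        manip.line_to(P(th,RK,Z),velocity=v)
        f=manip.observe()['contact_force'];F.append((th,)+polar(f,th))
        if abs(F[-1][1])>limit or abs(F[-1][2])>limit: print('LIMIT',F[-1]);break
    return np.array(F)
E
python3 - <<'E'
from h import *
th0=-2.31
manip.grip(.05,40)
k=P(th0,RK,.13); manip.move_to(k,ROT)
print(manip.line_to(P(th0,RK,Z),velocity=.1,guard=8))
manip.grip(0.0,40)
o=manip.observe();print(o['time'],o['opening'],o['tcp_pos'],o['contact_force'],reading(o['tcp_pos']))
t=o['time'];F=turn(th0,th0+np.pi/2)
o=manip.observe();print(o['time']-t,F.round(2),reading(o['tcp_pos']),o['opening'])
shoot('wrist','w2.png')
E
```

```text
False
5.1417 0.00017978397055651405 [ 0.52110181 -0.11862995  0.0870842 ] [ 0.30633207 -0.33965151  0.08919648] (np.float64(3.9722806311790455), np.float64(0.03198730640256162))
1.5499999999999998 [[-2.05  0.64  0.34]
 [-1.79  0.33  0.11]
 [-1.52  0.72 -0.45]
 [-1.26 -0.61 -0.38]
 [-1.   -0.04 -0.01]
 [-0.74 -0.57 -0.32]] (np.float64(5.555612125977453), np.float64(0.03202867356412149)) -4.9256367933681336e-05
```

View pics/w2.png

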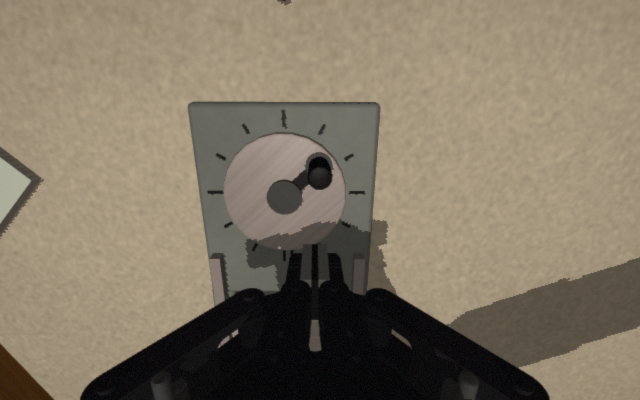

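The gripper closed on nothing: the knob is still at about (319, 170), near 7 o'clock, and the fingertips show at (315, 245). I'll check the geometry by projection and by a look from the top camera.

Run:
```python
from h import *
w=shoot('wrist'); o=manip.observe(); t=o['tcp_pos'];print(t,o['eef_rot'].round(3).tolist())
print('tip px',proj(w,[t-[0,0,.008],t,t+[0,0,.011]]).round(0).tolist())
print('centre px',proj(w,[[*C,.07]]).round(0).tolist())
for th in (3.6,3.8,3.97): print(th,proj(w,[P(th,.032,.072),P(th,.032,.106)]).round(0).tolist())
for x,y in ((284,192),(284,196)): print(ray(w,(y,x),.07))
for z in (.07,.08,.09):print(ray(w,(245,315),z))
s=shoot('side','s2.png'); u=shoot('top')
a=cv2.cvtColor(s['pixels'],cv2.COLOR_RGB2BGR)[100:260,230:420];b=cv2.cvtColor(u['pixels'],cv2.COLOR_RGB2BGR)[130:250,260:430]
cv2.imwrite('pics/s2c.png',np.vstack([cv2.resize(a,(400,337),interpolation=2),cv2.resize(b,(400,263),interpolation=2)]))
```

```text
[ 0.53923276 -0.07720719  0.08690978] [[-0.36, -0.933, -0.0], [-0.933, 0.36, 0.0], [0.0, 0.0, -1.0]]
tip px [[315.0, 232.0], [315.0, 237.0], [315.0, 245.0]]
centre px [[284.0, 196.0]]
3.6 [[304.0, 155.0], [301.0, 165.0]]
3.8 [[312.0, 160.0], [311.0, 171.0]]
3.97 [[318.0, 165.0], [319.0, 178.0]]
[ 0.54965555 -0.10937192  0.07      ]
[ 0.55079019 -0.10671012  0.07      ]
[ 0.54434373 -0.06367198  0.07      ]
[ 0.54246881 -0.06858092  0.08      ]
[ 0.54059389 -0.07348986  0.09      ]
```

View pics/s2c.png

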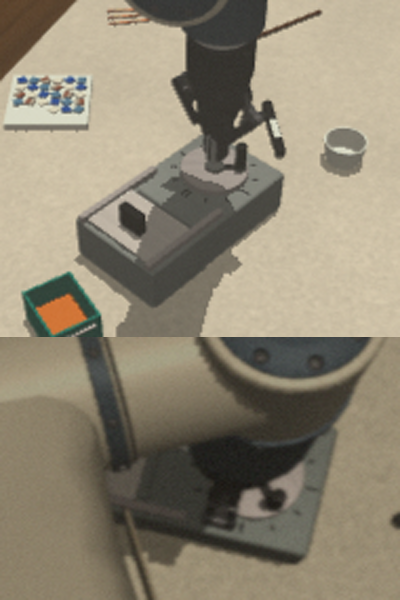

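Run:
```python
from h import *
o=manip.observe(); t=o['tcp_pos']
s=shoot('side');u=shoot('top');w=shoot('wrist')
for p,x,y,n in ((s,230,100,2.105),(u,260,130,2.353)):
    f=lambda X:((proj(p,X)-[x,y])*n).round(0).tolist()
    print('tip',f([t-[0,0,.008]]),'tip z.1,.12',f([[t[0],t[1],.1],[t[0],t[1],.12]]),'centre',f([[*C,.07]]))
    print('knob',f([P(3.97,.032,.072),P(3.97,.032,.106)]))
for n,z in (('crank',.089),):
    for p in (s,w,u): print([(r['at'],r['conf']) for r in optics.recognise(p,n)])
for p,fn,(x0,x1,y0,y1) in ((s,'a',(290,380,140,220)),(w,'b',(230,400,90,300))):
    pass
i=cv2.cvtColor(w['pixels'],cv2.COLOR_RGB2BGR)[120:300,210:400];j=cv2.cvtColor(s['pixels'],cv2.COLOR_RGB2BGR)[120:210,290:380]
g=lambda i:np.clip(255*(i/255.)**.5,0,255).astype(np.uint8)
cv2.imwrite('pics/c3.png',np.hstack([cv2.resize(g(i),(400,379),interpolation=2),cv2.resize(g(j),(379,379),interpolation=2)]))
```

```text
tip [[215.0, 178.0]] tip z.1,.12 [[215.0, 165.0], [216.0, 152.0]] centre [[214.0, 166.0]]
knob [[240.0, 165.0], [241.0, 144.0]]
tip [[224.0, 159.0]] tip z.1,.12 [[225.0, 154.0], [227.0, 149.0]] centre [[255.0, 144.0]]
knob [[273.0, 176.0], [278.0, 168.0]]
[]
[([174.8, 318.2], 0.62)]
[([204.2, 376.3], 0.61)]
```

View pics/c3.png

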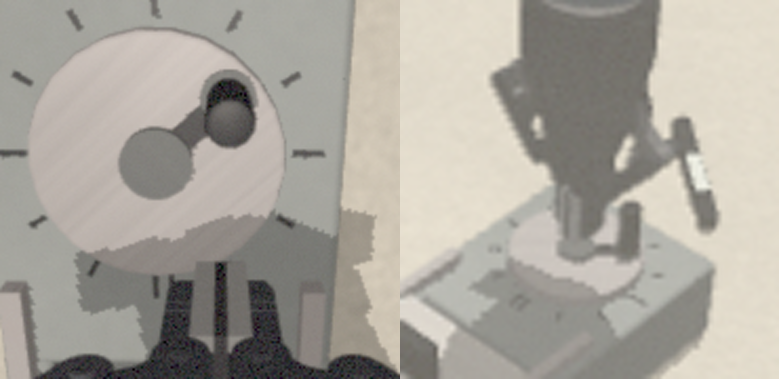

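The side and wrist views both put the closed fingertips about 18 mm higher than the nominal 0.079. That explains the miss, since the tips passed at about the height of the knob's top. I'll touch the dial face gently to measure the tip height.

Run:
```python
from h import *
o=manip.observe(); t=o['tcp_pos'];print(o['time'],o['opening'],o['contact_force'])
r=manip.line_to([t[0],t[1],.060],velocity=.02,guard=3)
o=manip.observe();print(r,o['time'],o['tcp_pos'],o['contact_force'])
manip.line_to([t[0],t[1],o['tcp_pos'][2]+.01],velocity=.05)
o=manip.observe();print(o['time'],o['tcp_pos'],o['contact_force'])
```

```text
7.1917 -0.00011444171481175209 [ 0.84959144 -0.54566344 -0.29356782]
False 8.6917 [ 0.53934541 -0.07722078  0.06013477] [ 0.39371742 -0.94251617 -0.37482697]
9.0417 [ 0.53971338 -0.07717181  0.0707991 ] [ 0.38561905 -0.199186   -1.01508809]
```

Run:
```python
from h import *
t=manip.observe()['tcp_pos']
manip.line_to([t[0],t[1],.061],velocity=.05)
r=manip.line_to([t[0],t[1],.040],velocity=.02,guard=3)
o=manip.observe();print(r,o['time'],o['tcp_pos'],o['contact_force'])
z=o['tcp_pos'][2]
manip.line_to([t[0],t[1],z+.012],velocity=.05)
w=shoot('wrist');print(manip.observe()['time'],manip.observe()['contact_force'])
```

```text
True 10.125 [ 0.53990678 -0.07715886  0.04578878] [-0.0790336   0.37504473  4.37136727]
10.5833 [-0.34058135  0.11804286  0.13850774]
```

The contact came at TCP z = 0.0458, so the real tips stand 24 mm behind the reported TCP, not 8 mm ahead of it. That is a 32 mm offset along z. It also matches the camera views, so I'll grip with it corrected.

```bash
sed -i 's/;Z=.087/;Z=.053/' h.py
python3 - <<'E'
from h import *
th0=3.96-2*np.pi
t=manip.observe()['tcp_pos']
manip.line_to([t[0],t[1],.1],velocity=.15)
manip.grip(.05,40)
manip.line_to(P(th0,RK,.1),ROT,velocity=.15)
print(manip.line_to(P(th0,RK,Z),velocity=.1,guard=6))
manip.grip(0.0,40)
o=manip.observe();print(o['time'],o['opening'],o['tcp_pos'],o['contact_force'],reading(o['tcp_pos']))
if o['opening']>.008:
    t=o['time'];F=turn(th0,th0+np.pi/2,.1,np.pi/9)
    o=manip.observe();print(o['time']-t,F.round(2),reading(o['tcp_pos']),o['opening'])
    w=shoot('wrist','w4.png');print(proj(w,[[*C,.07],P(th0+np.pi/2,.032,.072)]).round())
E
```

```text
False
13.0417 0.012860970166829546 [ 0.52126875 -0.11917111  0.05368077] [-2.74758334 -0.43121442  5.35551034] (np.float64(3.9546475663628695), np.float64(0.03203352615624578))
1.25 [[-2.01  3.57  0.91]
 [-1.69  3.07  1.61]
 [-1.38  4.92  1.85]
 [-1.07  3.12  0.74]
 [-0.75  2.5   2.04]] (np.float64(5.581336222185809), np.float64(0.03223850454252405)) 0.012404280304415486
[[279. 212.]
 [316. 249.]]
```

View pics/w4.png

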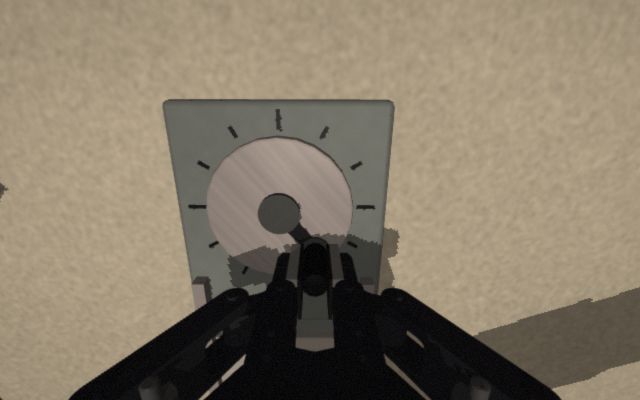

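The knob is gripped now (opening about 12.5 mm). The crank arm points from the hub at (279, 213) to about (312, 243), which is 10 to 11 o'clock as commanded. Next is the first leg to 8 o'clock, with a close check there.

Run:
```python
from h import *
a=3.96-2*np.pi+np.pi/2;b=4.189+4*np.pi
F=turn(a,b,.1,np.pi/9,30)
o=manip.observe();print(o['time'],reading(o['tcp_pos']),o['opening'],o['tcp_pos'])
print('range',F.min(0).round(2),F.max(0).round(2));print(F[-18:].round(1).tolist())
w=shoot('wrist');i=cv2.cvtColor(w['pixels'],cv2.COLOR_RGB2BGR)
q=proj(w,[[*C,.07],P(4.189,.032,.072),P(4.189,.05,.06)]).round();print(q)
x,y=q[0].astype(int);g=np.clip(255*(i/255.)**.6,0,255).astype(np.uint8)[y-80:y+80,x-100:x+100]
cv2.imwrite('pics/w5.png',cv2.resize(g,(750,600),interpolation=2));print(x-100,y-80)
```

```text
27.5167 (np.float64(4.177462760092777), np.float64(0.032241544113101706)) 0.012606577237103858 [ 0.51910661 -0.112357    0.05361748]
range [-0.41 -3.68 -2.89] [16.76  3.83  2.01]
[[10.9, 0.9, -0.7], [11.3, 2.6, -1.4], [11.6, 3.4, -2.3], [11.9, 3.7, -1.9], [12.3, 2.4, -2.4], [12.6, 2.2, -1.7], [13.0, 1.0, -1.8], [13.3, 0.3, -1.6], [13.7, -0.5, -0.9], [14.0, -0.6, -1.2], [14.4, -1.6, -1.9], [14.7, -2.7, -1.8], [15.0, -2.7, -2.6], [15.4, -2.5, -1.5], [15.7, -1.9, -1.2], [16.1, -1.7, -0.2], [16.4, -1.1, -1.0], [16.8, -0.5, -0.9]]
[[270. 273.]
 [315. 252.]
 [339. 230.]]
170 193
```

View pics/w5.png

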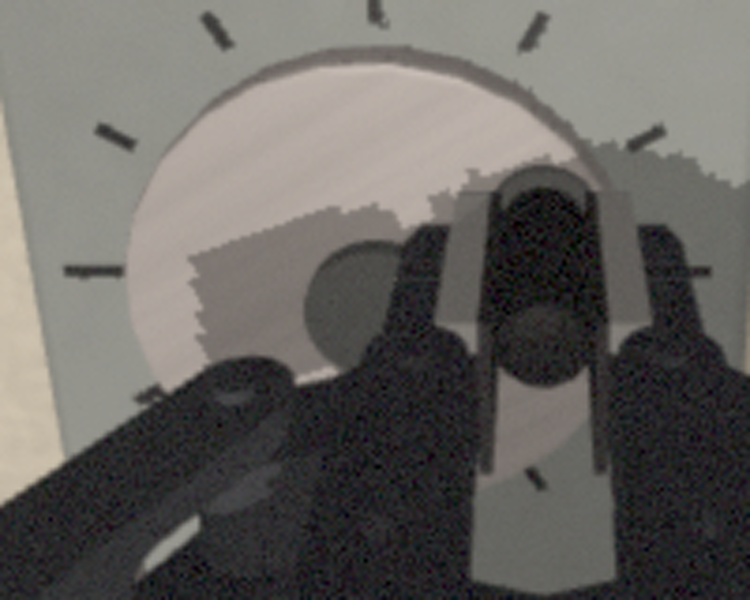

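In the crop the knob sits between the pads, with its base ring top at about (543, 165) and its top face centred at about (543, 345). I'll compare that with projections for several dial angles.

Run:
```python
from h import *
w=optics.get_image('wrist')
f=lambda X:((proj(w,X)-[170,193])*3.75).round(0).tolist()
lx=np.array([np.cos(YAW),np.sin(YAW),0]);ly=np.array([-np.sin(YAW),np.cos(YAW),0])
for th in (4.0,4.06,4.12,4.189,4.25):
    b=P(th,.032,0)
    print(th,'base',f([b+[0,0,.072]]),'base far edge',f([b+[0,0,.072]-ly*.007]),'top',f([b+[0,0,.106]]),'top edges',f([b+[0,0,.106]+ly*.007,b+[0,0,.106]-ly*.007]))
print('disc far',f([[*(C-.043*ly[:2]),.07]]),'left',f([[*(C-.043*lx[:2]),.07],[*(C+.043*lx[:2]),.07]]))
print('marks 6,5,4,3,7,8',[f([P(h*np.pi/6,.0515,.06)])[0] for h in (6,5,4,3,7,8)])
```

```text
4.0 base [[521.0, 193.0]] base far edge [[521.0, 153.0]] top [[516.0, 318.0]] top edges [[516.0, 364.0], [515.0, 270.0]]
4.06 base [[528.0, 202.0]] base far edge [[528.0, 162.0]] top [[525.0, 328.0]] top edges [[526.0, 374.0], [525.0, 280.0]]
4.12 base [[536.0, 210.0]] base far edge [[535.0, 171.0]] top [[534.0, 338.0]] top edges [[534.0, 384.0], [534.0, 291.0]]
4.189 base [[543.0, 221.0]] base far edge [[543.0, 181.0]] top [[543.0, 351.0]] top edges [[543.0, 396.0], [543.0, 304.0]]
4.25 base [[549.0, 230.0]] base far edge [[549.0, 191.0]] top [[550.0, 362.0]] top edges [[550.0, 407.0], [550.0, 316.0]]
disc far [[362.0, 58.0]] left [[634.0, 300.0], [118.0, 300.0]]
marks 6,5,4,3,7,8 [[370.0, -14.0], [213.0, 27.0], [112.0, 134.0], [92.0, 268.0], [531.0, 27.0], [643.0, 134.0]]
```

The marks agree with the projection to about 1 px. The knob reads about 4.12, slightly short of 4.189, so I'll nudge it 0.05 rad clockwise and then make the anticlockwise leg to 5 o'clock.

Run:
```python
from h import *
b=4.189+4*np.pi
turn(b,b+.055,.03)
e=2.618+2*np.pi
F=turn(b+.055,e,.1,np.pi/9,30)
o=manip.observe();print(o['time'],reading(o['tcp_pos']),o['opening'])
print(F[-12:].round(1).tolist())
w=shoot('wrist');i=cv2.cvtColor(w['pixels'],cv2.COLOR_RGB2BGR)
x,y=proj(w,[[*C,.07]])[0].astype(int);x0,y0=x-120,y-60
g=np.clip(255*(i/255.)**.6,0,255).astype(np.uint8)[y0:y0+160,x0:x0+200]
cv2.imwrite('pics/w6.png',cv2.resize(g,(750,600),interpolation=2))
f=lambda X:((proj(w,X)-[x0,y0])*3.75).round(0).tolist()
ly=np.array([-np.sin(YAW),np.cos(YAW),0])
for th in (2.5,2.56,2.618,2.68,2.74):
    k=P(th,.032,0)
    print(th,'base far edge',f([k+[0,0,.072]-ly*.007]),'top near',f([k+[0,0,.106]+ly*.007]))
print('marks 6,5,4,3,7,8',[f([P(h*np.pi/6,.0515,.06)])[0] for h in (6,5,4,3,7,8)])
```

```text
33.8083 (np.float64(2.6109059844291647), np.float64(0.03180407179927787)) 0.012801338171500145
[[12.7, 2.5, -1.3], [12.3, 2.2, -1.0], [12.0, 2.7, -1.3], [11.7, 1.8, -1.5], [11.3, 0.2, -0.1], [11.0, 0.2, -0.6], [10.6, 0.0, -0.6], [10.3, -0.3, 0.7], [9.9, -0.4, 0.1], [9.6, -1.4, 0.4], [9.2, -2.8, 0.1], [8.9, -2.0, -1.4]]
2.5 base far edge [[336.0, 62.0]] top near [[333.0, 277.0]]
2.56 base far edge [[346.0, 55.0]] top near [[345.0, 270.0]]
2.618 base far edge [[356.0, 50.0]] top near [[357.0, 264.0]]
2.68 base far edge [[368.0, 44.0]] top near [[370.0, 258.0]]
2.74 base far edge [[379.0, 40.0]] top near [[384.0, 253.0]]
marks 6,5,4,3,7,8 [[454.0, -76.0], [297.0, -37.0], [189.0, 65.0], [158.0, 194.0], [609.0, -37.0], [710.0, 65.0]]
```

View pics/w6.png

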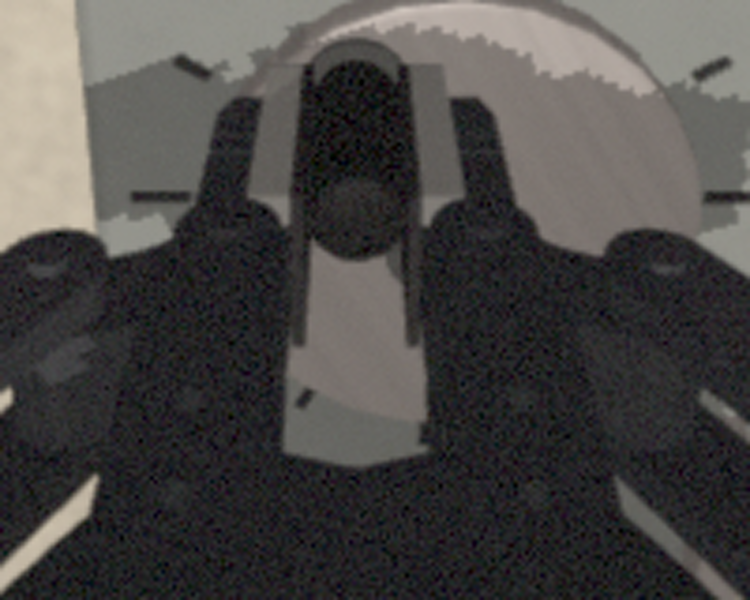

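The knob is at x ≈ 356 with its top's near edge at about y = 260. That reads 2.60 to 2.62, so it is at 5 o'clock. Next I'll go clockwise to just short of 10, then take small steps watching the tab in the side camera and the force.

```bash
cat > fin.py <<'E'
from h import *
ly=np.array([-np.sin(YAW),np.cos(YAW)])
def tab():
    r=optics.recognise(optics_p:=optics.get_image('side'),'hatch_tab')
    if not r or r[0]['conf']<.4: return None
    return float(ray(optics_p,r[0]['at'],.08)[:2]@ly)
e=2.618+2*np.pi; s=5.19+2*np.pi
F=turn(e,s-.1,.1,np.pi/9,30); F2=turn(s-.1,s,.01,.02)
b=[x for x in (tab() for _ in range(4)) if x is not None]
t0=np.median(b) if b else None; base=F2[-4:,1:].mean(0)
print('t',manip.observe()['time'],'tab',np.round(b,4),'base',base.round(2),F2.round(1).tolist())
th=s
while th<5.80+2*np.pi:
    th+=.02
    g=manip.line_to(P(th,RK,Z),velocity=.01,guard=5)
    o=manip.observe();f=np.array(polar(o['contact_force'],th));x=tab()
    dx=None if x is None or t0 is None else x-t0
    print(round(th-2*np.pi,3),g,(f-base).round(1),None if dx is None else round(dx*1e3,1))
    if g or abs((f-base)[1])>4.5 or (dx is not None and dx<-.0045): break
print(manip.observe()['time'],reading(manip.observe()['tcp_pos']))
E
python3 fin.py
```

```text
t 37.5083 tab [0.2408 0.2398 0.2397 0.2329] base [ 1.26 -3.88] [[11.4, 1.7, -0.3], [11.4, 1.7, -2.2], [11.4, 0.7, -3.4], [11.5, 1.2, -5.0], [11.5, 1.4, -5.0]]
5.21 False [-0.2  1.2] -0.1
5.23 False [ 0.4 -0.4] 0.3
5.25 False [ 1.2 -1.4] -1.8
5.27 False [ 0.  -0.2] -4.4
5.29 False [ 1.  -0.1] -0.3
5.31 False [ 0.4 -1.8] 2.4
5.33 False [-0.   1.1] -3.2
5.35 False [-0.2 -0.6] -1.2
5.37 False [ 1.3 -0.5] -2.4
5.39 False [ 0.3 -0.6] -2.5
5.41 False [ 1.2 -0.4] -4.4
5.43 False [ 1.1 -0.5] 2.3
5.45 False [ 1.3 -0.8] None
5.47 False [ 1.2 -1.3] 3.5
5.49 False [1.2 6. ] -13.7
42.7583 (np.float64(5.491501518631953), np.float64(0.032298358217017945))
```

Run:
```python
from h import *
ly=np.array([-np.sin(YAW),np.cos(YAW)])
for _ in range(5):
    p=optics.get_image('side');r=optics.recognise(p,'hatch_tab')
    if r: print(np.round(ray(p,r[0]['at'],.08)[:2]@ly,4),round(r[0]['conf'],2))
i=lambda p:cv2.cvtColor(p['pixels'],cv2.COLOR_RGB2BGR)
w=optics.get_image('wrist')
a=i(p)[150:250,255:380];b=cv2.imread('pics/s2.png')[150:250,255:380]
v=lambda k:cv2.resize(k,(390,312),interpolation=2)
cv2.imwrite('pics/s7.png',np.vstack([np.hstack([v(b),v(a)]),cv2.resize(i(w),(780,487),interpolation=2)[215:487]]))
o=manip.observe();print(o['time'],polar(o['contact_force'],5.49))
```

```text
0.2323 0.64
0.2261 0.61
0.2302 0.77
0.2294 0.77
0.2291 0.85
43.3083 (np.float64(1.6400093209713689), np.float64(0.6600115611428481))
```

View pics/s7.png

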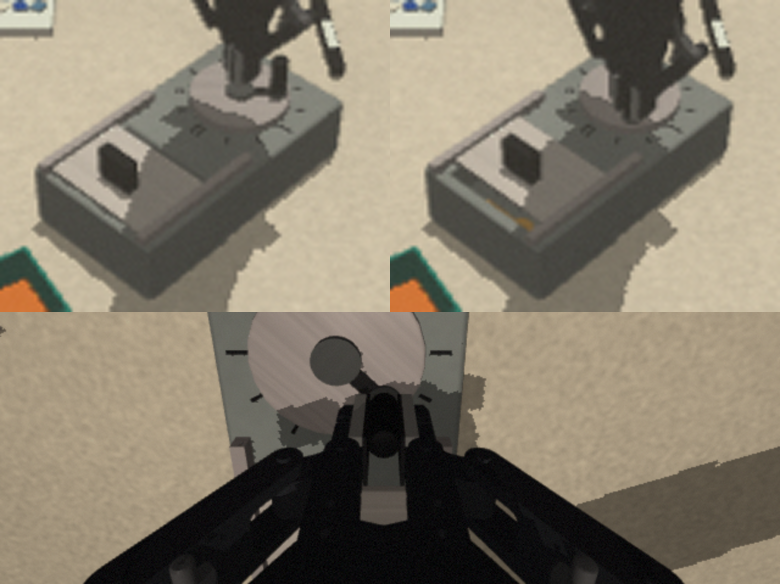

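Compared with before, the right view shows the hatch ajar with the key showing in the gap, and the tab detections have moved about 10 mm. The wrist view has the knob between 10 and 11, and the force is low. Now I'll release the knob and push the tab from its far side.

Run:
```python
from h import *
lx=np.array([np.cos(YAW),np.sin(YAW)]);ly=np.array([-np.sin(YAW),np.cos(YAW)])
X=C@lx
Q=lambda y,z:np.array([*(X*lx+y*ly),z])
manip.grip(.04)
t=manip.observe()['tcp_pos']
manip.line_to([t[0],t[1],.105],velocity=.12)
manip.grip(0.0,40)
manip.line_to(Q(.258,.105),ROT,velocity=.15)
print(manip.line_to(Q(.258,.051),velocity=.08,guard=4))
o=manip.observe();print(o['time'],o['tcp_pos'],o['contact_force'])
g=manip.line_to(Q(.206,.051),velocity=.02,guard=4)
o=manip.observe();print(g,o['time'],o['tcp_pos'][:2]@ly,o['contact_force'],o['contact_force'][:2]@ly)
```

```text
False
46.6417 [0.60878105 0.0419579  0.05154964] [ 0.34403813 -0.57137716 -0.59441061]
True 48.25 0.22473460179068336 [-0.11882807  2.22290417  1.27898164] 2.031329469051008
```

Run:
```python
from h import *
lx=np.array([np.cos(YAW),np.sin(YAW)]);ly=np.array([-np.sin(YAW),np.cos(YAW)])
X=C@lx
Q=lambda y,z:np.array([*(X*lx+y*ly),z])
g=manip.line_to(Q(.210,.051),velocity=.015,guard=5)
o=manip.observe();print(g,o['time'],o['tcp_pos'][:2]@ly,o['contact_force'][:2]@ly)
manip.line_to(Q(.250,.051),velocity=.08)
manip.line_to(Q(.250,.16),velocity=.12)
o=manip.observe();print(o['time'],o['contact_force'])
i=lambda p:cv2.cvtColor(p['pixels'],cv2.COLOR_RGB2BGR)
for k in range(4):
    p=optics.get_image('side');r=optics.recognise(p,'hatch_tab')
    if r: print(np.round(ray(p,r[0]['at'],.08)[:2]@ly,4),round(r[0]['conf'],2))
w=optics.get_image('wrist')
v=lambda k:cv2.resize(k,(390,312),interpolation=2)
cv2.imwrite('pics/s8.png',np.hstack([v(i(p)[150:250,255:380]),cv2.resize(i(w),(500,312))]))
```

```text
True 48.5917 0.224791885786548 0.8197881319414242
50.1083 [-0.23226961  0.71088225 -0.0829257 ]
0.2136 0.82
0.2081 0.92
0.208 0.81
0.2094 0.78
```

View pics/s8.png

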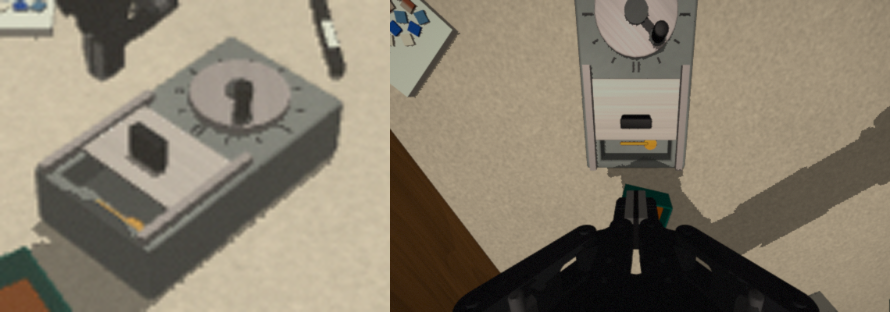

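The hatch looks wide open with the key in the opening, the hand is clear, and the second push met the same hard stop. I'll do one numeric check from the plate's edge rows in the wrist pictures (w1 about 279, now about 178) before handing in.

Run:
```python
from h import *
ly=np.array([-np.sin(YAW),np.cos(YAW)])
w=optics.get_image('wrist')
f=lambda y,x:ray(w,(y,x),.0655)[:2]@ly
edge=f(178.5,313);rows=f(212,313);print('plate edge',edge-C@ly,'safe end',rows-C@ly)
# top-face edge of tab
print('tab top centre', ray(w,(155,314),.0955)[:2]@ly-C@ly, 'shut tab', .240-C@ly)
for n,z,p0 in (('bead_box',.022,(.6337,.1503)),('pot',.017,(.4206,-.2655)),('marker',.007,(.5197,-.2883))):
    p=optics.get_image('top');r=optics.recognise(p,n)
    if r: print(n,ray(p,r[0]['at'],z)[:2]-p0)
order.sign_off();print('done',manip.observe()['time'])
```

```text
plate edge 0.1354795954570494 safe end 0.17009608029572076
tab top centre 0.10778010986391227 shut tab 0.14164990665552624
bead_box [ 0.00644088 -0.00099034]
pot [-0.00521892 -0.00317732]
marker [-0.00264613  0.00376692]
the job is handed in; nothing more can be done
the job is handed in; nothing more can be done
```

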